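# Square a cake carton in the coding jig, date-code it and tray it

### The job

Square up the cake carton that lies askew on the coding jig: bring it gently flush against the long fence and fully home on the end stop, and let go of it. With it resting square there, press the coder's button fully down, then take the carton and set it down (not drop it) upright in the empty white tray. Fire the coder only on a squared carton, do not ram the carton into the fence, and leave the other goods where they are.

Things in the scene. Friction and masses are not known exactly. Their poses are not given: they have to be found in the camera images.
- jig: Flat aluminium coding jig, fixed; plate 6 mm thick, spanning x -160 to +25, y -115 to +230 mm. Origin at table level, under the long fence's inner face, at the end-stop end. A squared carton lies on the plate at the fence's -x side: its long axis along jig y, its long side on the fence (carton centre at jig x = -25 mm), its end on the end stop (centre 70 mm to +y of the stop's face).
- fence_mid (a point): Middle of the top edge of the long fence's inner face: jig x = 0, y = 115 mm, 18 mm above the table. The fence is a steel strip 12 mm thick and 18 mm high (over the table) along jig y, from y = 8 to 222 mm; its inner face looks to jig -x.
- stop_track (a point): Point at jig (x -28, y 0, 6 mm up) from where the adjustable end stop's setting counts. The stop, two steel cheeks (jig x -48 to -8 mm, top 38 mm above the table) facing +y, stands with its face anywhere from 0 to 30 mm to the jig's +y of this point, set per carton format; the setting is not reported: find it by touch or sight.
- present (a joint): Travel in m of the small sprung black paddle between the end stop's cheeks, pushed towards -y of the jig by the carton's end: 0 = sticking out 5 mm beyond the cheeks, nothing there; 0.005 = level with the cheeks, carton fully home. Very weak spring (0.2 N at full travel), cannot move the carton.
- carton: The carton to code: closed brown card box, 140 mm long (its x axis), 50 mm wide (y), 60 mm high (z), about 0.25 kg (0.19 to 0.33; sliding it on the plate takes some 1 to 5 N), origin at the centre of its underside. Starts askew on the jig's plate (6 mm above the table), off both fences by up to some 10 cm.
- fire (a joint): Travel in m of the coder's push button, downwards: 0 = released, 0.006 = fully down (about 5 N), springs back.
- fire_top (a point): Centre of the top of the coder's round push button, 30 mm across, pressed straight down. It sits on the coder, a grey box (jig x -72 to +8, y -109 to -47 mm, top 70 mm above the table) beyond the end stop.
- tray: The empty white plastic tray, fixed, 164 mm long (its x axis) by 74 mm wide, 14 mm high, walls and floor 5 mm thick, so the hollow is 154 x 64 mm and holds one carton lengthwise. Origin at the centre of its underside, on the table.
- full_tray: The same kind of tray, already holding a coded carton; fixed. Origin as for the empty tray.
- coded: An equal carton (140 x 50 x 60 mm) standing in the full tray; leave alone. Origin at the centre of its underside.
- spare: An equal carton that waits loose on the table beyond the coder, 0.5 m to the robot's right; leave alone. Origin at the centre of its underside.
- spatula: Spatula, 200 mm long, steel blade and wooden handle, lying on the table beyond the jig and trays; leave alone.
- jar: White lidded jar, beyond the trays, 64 mm across, 90 mm high; leave alone.
- bowl: Steel bowl, 130 mm across, 60 mm high, to the robot's left; leave alone.
- roll: Roll of paper labels on end, 84 mm across, 50 mm high, to the robot's right; leave alone.
- mug: White mug, 80 mm across, 90 mm high, beyond the jig; leave alone.
Things that resemble listed ones, but are neither listed nor needed, are in the scene too. Leave any pink or yellow look-alike of the carton alone.

How it is judged:
On the way, in this order (a step that is already met when the one before it is completed fails the run):
1. the carton lies square on the jig, flush with the long fence and home on the end stop, let go (x of carton in the frame of jig above -0.0267 m and angle between the x axis of carton and the y axis of jig, either way round below 0.02 rad and value of joint present above 0.0035 m and z of carton in the frame of jig below 0.01 m and angle between carton's own z axis and vertical below 0.05 rad and contact force between the fingers and carton below 0.2 N), for 0.2 s.
2. the coder's button is pressed down while the carton is square (x of carton in the frame of jig above -0.0267 m and angle between the x axis of carton and the y axis of jig, either way round below 0.02 rad and value of joint present above 0.0035 m and z of carton in the frame of jig below 0.01 m and angle between carton's own z axis and vertical below 0.05 rad and value of joint fire above 0.0045 m), for 0.1 s.
3. the carton is set on the floor of the empty tray while still held (horizontal distance between carton and tray below 0.011 m and z of carton in the frame of tray below 0.0075 m and angle between the x axis of carton and the x axis of tray, either way round below 0.12 rad and angle between carton's own z axis and vertical below 0.04 rad and contact force between the fingers and carton above 0.5 N), for 0.05 s.
At the end, for the whole second after the job is handed in: The coded carton stands upright and at rest, let go, flat on the floor of the empty tray (within 11 mm of its centre, parallel within 0.12 rad), the coder's button is released. On the way it was squared to 1.7 mm and 0.02 rad on the fence and 1.5 mm on the stop (horizontal distance between carton and tray below 0.011 m and z of carton in the frame of tray below 0.0075 m and angle between the x axis of carton and the x axis of tray, either way round below 0.12 rad and angle between carton's own z axis and vertical below 0.04 rad and linear speed of carton below 0.01 m/s and value of joint fire below 0.002 m); the robot touches nothing.
It fails at once if the coder is fired without a squared carton (value of joint fire above 0.003 m and not (x of carton in the frame of jig above -0.029 m and angle between the x axis of carton and the y axis of jig, either way round below 0.03 rad and value of joint present above 0.0025 m)).
It fails at once if the carton is rammed against the fence or plate of the jig (over 50 N) (contact force between carton and jig above 50 N).
It fails at once if one of the other goods is moved by over 20 mm (distance of any of coded, spare, spatula, jar, bowl, roll, mug from where it was at the start of the episode above 0.02 m).
It also fails if it takes over 72 s, if anything falls off the work surface, if the arm or the gripper's body presses on something with over 40 N, if the wrist force passes 120 N, or if a joint passes its speed limit or range.

### The arm

A 6-joint arm with a two-finger parallel gripper is mounted at the origin on the work surface. World frame = base frame: x ahead of the robot, y to its left, z up, the work surface at z = 0. Lengths are in m, angles in rad, forces in N, time in s.
With the tool pointing down it reaches from about 0.4 to 0.825 m from the base axis. Payload 7 kg.
Tool frame: the origin (TCP) lies midway between the tips of the shut fingers; the grasp point (between the pads) lies 19 mm behind it; z points along the fingers, y is the line along which they close (so a half turn about z gives the same grasp; the last joint's range is limited). The gripper opens to 88 mm and grips with 3 to 60 N. Pads are 19 mm wide; open, the fingers measure 130 mm over their backs; the gripper's body (78 mm by 193 mm) begins 47 mm behind the grasp point.
Start: joints at [-1, 0.359, 0.012, 0, -1.224, -0.288], TCP at [0.188, -0.648, 0.227] pointing down, gripper open.
Joint ranges: [-3.07, 3.07], [-1.43, 2.12], [-1.02, 1.25], [-3.03, 1.67], [-3.05, -0], [-3.03, 3.03]. Speed limits (rad/s): [2.39, 2.39, 3.01, 3.14, 3.14, 3.14].

### API

Orientations are given as [roll, pitch, yaw] about the fixed x, y, z axes, in that order (R = Rz(yaw) Ry(pitch) Rx(roll)).
In Python, from station import get_state, grab_frame, calibration, job_done, boxes_of, regions_of, spot_point gives the robot as it stands. The module is installed in compiled form; this text tells all that it offers.
- The arm moves only by the tool arm_command, never from a script. Its argument "commands" is a list of rows, each an object of numbers: "tx", "ty", "tz": the shift along the tool's x, y, z each as a share of 25 cm, from -1 to 1; "twist": the turn about the tool's z as a share of 180 degrees, from -1 to 1. A call has exactly 8 rows; each row is the pose to reach, as a shift and turn from the pose commanded when the call began, along the tool's axes at that moment, turning the shorter way round; what a row does not reach only later rows make up. A row lasts 1/12 s, in which the tool goes at most 41.7 mm and 7.16 degrees, less where a joint would pass 70% of its speed; a pose out of reach is approached as far as the arm can. A call with a number of a shift or a turn outside -1 to 1 is refused whole. A call with a gripper value outside its range is refused whole. "claw" is the opening, from 0 (shut) to 1 (fully open), set as the call begins (left out, the last holds). The fingers move at their own pace and stop on an object; "grip_force" is the grip in N (left out, the last holds). Time passes only in rows, so rows that repeat a pose let the fingers close, or fill a call up. It gives the time, the measured TCP pose, the force, the opening and the grip force at its end, in the units of the state.
- get_state(): the state, without advancing time (a new reading comes with each control period).
- grab_frame(name): name is "side" or "top"; returns the picture (384x512x3 uint8, red, green, blue); there is no depth.
- calibration(name): a dict with "camera_matrix" (3x3 intrinsics, pixels), "extrinsics" (4x4, takes a point from camera to world coordinates). Camera axes: x right, y down, z forward; pixel columns grow to the right and rows downward; lengths in m; the calibration is good to about 2 mm. A picture is of the moment at which its call begins. calibration takes no time and is no camera call.
- job_done(): hands the job in; it is judged then, once.
Trained networks look in the newest picture that a camera, given by its name, has taken for a name from the list of things; names that differ only in an ending like _2 or _b are one class to them, and where a whole thing is asked for, a point or a joint stands for the part that bears it (a point fixed in the world has none). Each returns a list of dicts, best first, with "score" (0 to 1); they miss things now and then, are a little off and sometimes report something else, mostly with a low value. They report only what shows in the picture. A call takes as long as a camera call. They do not tell look-alikes from the thing itself.
- boxes_of(query, camera): "rect" ([left, top, right, bottom] in pixels, round what is visible of it).
- regions_of(query, camera): "region" (384x512 bool, what is visible of it) and "rect" ([left, top, right, bottom] in pixels, round what is visible of it).
- spot_point(query, camera): "uv" ([column, row] in pixels: a listed point, or the origin of a listed thing).
The state is a dict: "t": time; "q": joint angles; "qd": joint speeds; "joint_efforts": joint torques, N m; "eef_pos": TCP position; "ee_rot": TCP orientation; "force": force on the tool from outside, world axes, zero at the start; "moment": the same for the moment, N m; "width": finger opening in m; "gripper_force": force on a finger pad.
Only numpy, scipy, OpenCV 4.12 (cv2) and the standard library are available. Lean on these libraries where they do the work, as an engineer would, in place of code of your own. Each camera call takes 0.05 s, during which the arm holds its last target. There are 200 camera calls.

## Working session

There is one attempt and no reset: what is moved stays moved. The work goes in short steps, Python scripts to look and compute and a tool call to move; the robot and the scene stay as the last step left them, time stands still between calls to the robot, and variables do not carry over. Pictures are saved under pics/ and viewed, at most 10 in all, crops included, and the job is handed in when it is done.

Besides the shell and the picture viewer there is one more tool, called by a JSON object that holds its "op" and its "data", one argument or row to a line. arm_command: Moves the arm, as the interface text tells. Shift numbers are shares of 25 cm and turn numbers shares of 180 degrees, none past 1 either way. Its arguments: {"type":"object","properties":{"commands":{"type":"array"},"claw":{"type":"number"},"grip_force":{"type":"number"}},"required":["commands"]}

```bash
mkdir -p pics; cat > h.py <<'E'
import numpy as np, cv2
from station import *
def ray(cam,uv,z):
    c=calibration(cam);K=np.array(c["camera_matrix"]);T=np.array(c["extrinsics"])
    d=T[:3,:3]@np.linalg.solve(K,[uv[0],uv[1],1.]);o=T[:3,3]
    return o+d*(z-o[2])/d[2]
def proj(cam,P):
    c=calibration(cam);K=np.array(c["camera_matrix"]);T=np.linalg.inv(np.array(c["extrinsics"]))
    p=K@(T[:3,:3]@np.asarray(P)+T[:3,3]);return p[:2]/p[2]
def save(cam,name,crop=None,s=1):
    im=grab_frame(cam)[:,:,::-1]
    if crop: a,b,c,d=crop; im=im[b:d,a:c]
    cv2.imwrite("pics/"+name,cv2.resize(im,None,fx=s,fy=s,interpolation=cv2.INTER_CUBIC))
E
python3 - <<'E'
from h import *
save("top","t0.png",None,1.5);save("side","s0.png",None,1.5)
s=get_state();print(s["t"],s["eef_pos"],s["ee_rot"],s["width"])
for c in("top","side"):
    print(c,np.array(calibration(c)["extrinsics"]).round(3).tolist(),np.array(calibration(c)["camera_matrix"]).round(1).tolist())
for q,z in(("jig",0),("fence_mid",.018),("stop_track",.006),("carton",.006),("fire_top",.078),("tray",0),("full_tray",0)):
    for c in("top","side"):
        for r in spot_point(q,c)[:4]: print(q,c,round(r["score"],2),np.round(r["uv"],1),ray(c,r["uv"],z).round(4))
E
```

```text
0.1 [ 0.18821793 -0.64778407  0.22572051] [ 3.14012966e+00 -1.35182399e-04 -2.85886038e+00] 0.08748846212858719
top [[-0.02, -0.982, 0.188, 0.219], [-1.0, 0.02, 0.002, -0.03], [-0.005, -0.188, -0.982, 1.788], [0.0, 0.0, 0.0, 1.0]] [[452.1, 0.0, 263.8], [0.0, 452.1, 189.6], [0.0, 0.0, 1.0]]
side [[-0.822, -0.373, 0.43, 0.014], [-0.569, 0.514, -0.642, 0.766], [0.019, -0.772, -0.635, 0.855], [0.0, 0.0, 0.0, 1.0]] [[383.7, 0.0, 263.4], [0.0, 383.7, 186.9], [0.0, 0.0, 1.0]]
jig top 0.86 [308.8 173.8] [ 0.6222 -0.2108  0.    ]
jig side 0.78 [278. 165.] [ 0.6236 -0.2385  0.    ]
jig side 0.36 [157.7 243.5] [0.6969 0.3015 0.    ]
fence_mid top 0.64 [281.  174.2] [ 0.6189 -0.0975  0.018 ]
fence_mid side 0.77 [260.6 179. ] [ 0.6148 -0.111   0.018 ]
fence_mid side 0.69 [280.4 141.8] [ 0.689  -0.3554  0.018 ]
stop_track top 0.76 [314.7 182.7] [ 0.5837 -0.2325  0.006 ]
stop_track side 0.76 [282.9 167.4] [ 0.5963 -0.2295  0.006 ]
carton top 0.85 [242.3 243.9] [0.3446 0.0614 0.006 ]
carton top 0.76 [291.6 248.8] [ 0.3216 -0.1313  0.006 ]
carton top 0.65 [278.4 189.9] [ 0.5573 -0.0858  0.006 ]
carton side 0.91 [273.8 191.9] [ 0.5457 -0.0916  0.006 ]
carton side 0.91 [302.2 250. ] [0.3337 0.0787 0.006 ]
carton side 0.64 [334.8 212.4] [ 0.3285 -0.1219  0.006 ]
carton side 0.4 [232.4 231.2] [0.5453 0.1378 0.006 ]
fire_top top 0.53 [334.6 174.7] [ 0.599  -0.3026  0.078 ]
fire_top side 0.62 [290.5 137.1] [ 0.6275 -0.3255  0.078 ]
tray top 0.89 [177.7 199.3] [0.5284 0.3191 0.    ]
tray side 0.7 [190.1 277. ] [0.5357 0.3355 0.    ]
tray side 0.22 [281.7 141.6] [ 0.7   -0.384  0.   ]
full_tray top 0.74 [222.4 193.9] [0.5467 0.1396 0.    ]
full_tray top 0.54 [278.5 190.5] [ 0.556  -0.0863  0.    ]
full_tray top 0.51 [172.5 196.6] [0.5399 0.3402 0.    ]
full_tray side 0.86 [228.6 235.9] [0.5462 0.1555 0.    ]
```

View pics/t0.png

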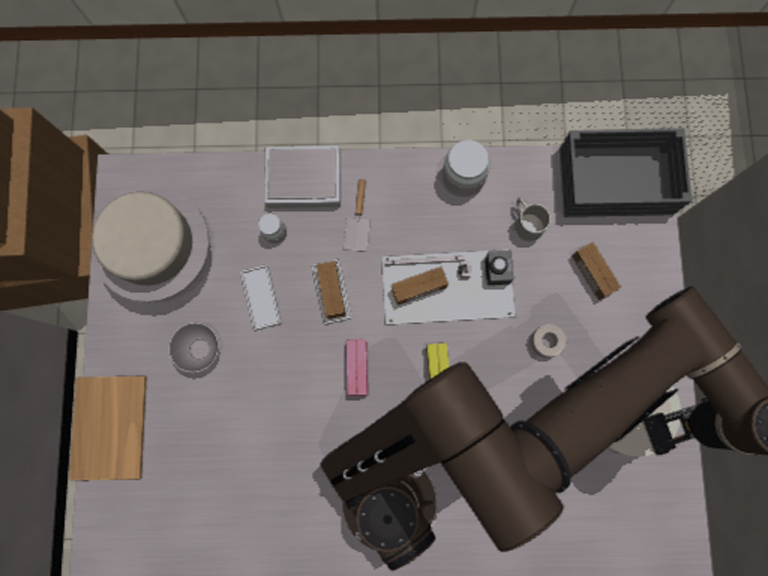

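```bash
python3 - <<'E'
from h import *
save("side","s1.png",(150,80,390,310),2.6)
save("top","t1.png",(140,130,360,280),3.6)
E
```

```text
(no output)
```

View pics/s1.png

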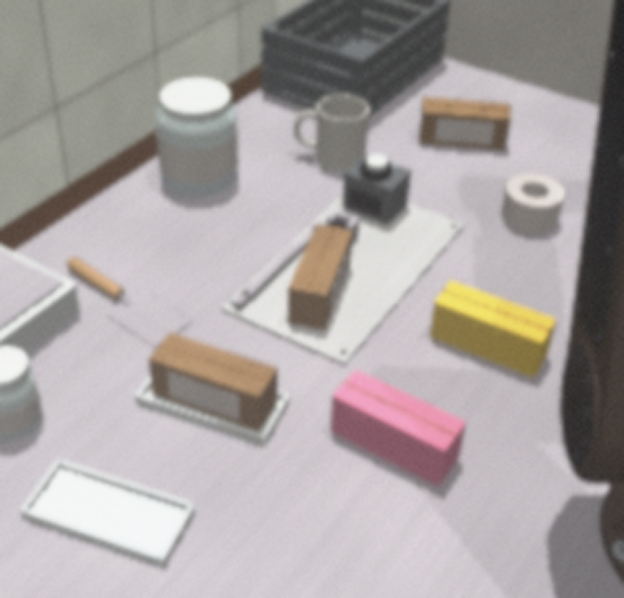

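View pics/t1.png

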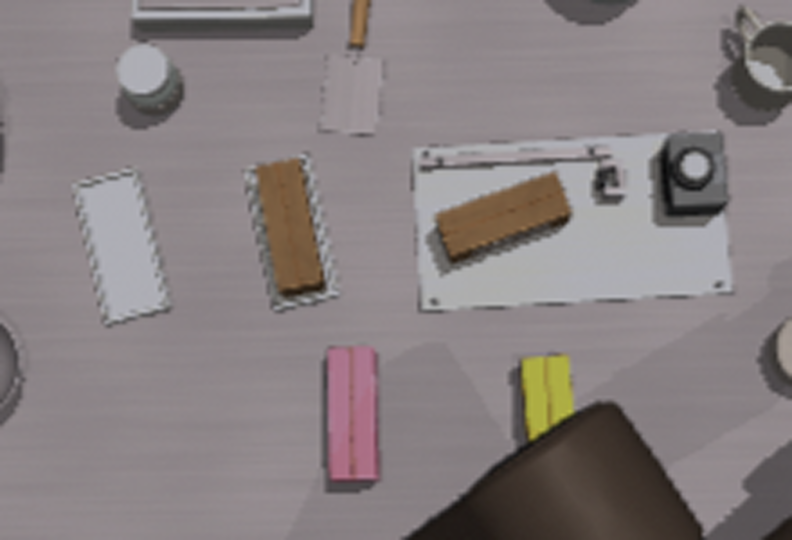

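The top view shows these box candidates, in full-frame px: brown on the jig (279,190), coded in a tray (221,193), spare (397,181), pink (238,245) and yellow (292,240). By the description I choose the one on the jig at (279,190). The crop confirms it: it is brown, on the plate, and askew by about 15°. The fence is on the far side, the stop is at (309,180), the coder is to its right at about (333,176), and the empty tray is at (174,198). Next I fit the outlines.

```bash
cat >> h.py <<'E'
from scipy.optimize import minimize
def fit(rects,x0,cams=("top","side"),frames=None):
    """rects: list of (xmin,xmax,ymin,ymax,z) in the object's frame; pose x,y,yaw by the image gradient along edges"""
    frames=frames or {c:grab_frame(c) for c in cams}
    x=np.array(x0,float)
    for sg in(3.,1.5,.8):
        G={}
        for c in cams:
            g=cv2.GaussianBlur(frames[c].astype(np.float32),(0,0),sg)
            G[c]=sum(np.hypot(cv2.Sobel(g[...,k],-1,1,0),cv2.Sobel(g[...,k],-1,0,1)) for k in range(3)); G[c]=np.minimum(G[c]/np.percentile(G[c],97),1.5)
        def cost(p,full=False):
            cs,sn=np.cos(p[2]),np.sin(p[2]);v=[]
            for a,b,c0,d,z in rects:
                t=np.linspace(0,1,60)
                q=np.vstack([np.c_[a+(b-a)*t,0*t+c0],np.c_[a+(b-a)*t,0*t+d],np.c_[0*t+a,c0+(d-c0)*t],np.c_[0*t+b,c0+(d-c0)*t]])
                P=np.c_[p[0]+cs*q[:,0]-sn*q[:,1],p[1]+sn*q[:,0]+cs*q[:,1],0*q[:,0]+z]
                for c in cams:
                    C=calibration_(c);h=(C[1]@P.T).T+C[2];h=(C[0]@h.T).T;uv=(h[:,:2]/h[:,2:]).astype(np.float32)
                    v.append(cv2.remap(G[c],uv[:,:1],uv[:,1:],cv2.INTER_LINEAR).mean())
            return -np.mean(v)
        w=sg*.004
        r=minimize(cost,x,method="Nelder-Mead",options=dict(initial_simplex=x+np.vstack([np.zeros(3),np.diag([w,w,w*12])]),xatol=1e-5,fatol=1e-5))
        x=r.x
    return x.round(4),round(-r.fun,3)
_c={}
def calibration_(c):
    if c not in _c:
        k=calibration(c);T=np.linalg.inv(np.array(k["extrinsics"]));_c[c]=(np.array(k["camera_matrix"]),T[:3,:3],T[:3,3])
    return _c[c]
CART=[(-.07,.07,-.025,.025,.066)]
JIG=[(-.16,.025,-.115,.23,.006),(0,.012,.008,.222,.018)]
TRAY=[(-.082,.082,-.037,.037,.014)]
E
python3 - <<'E'
from h import *
fr={c:grab_frame(c) for c in("top","side")}
P=lambda u,v,z:ray("top",(140+u/3.6,130+v/3.6),z)
a,b,c,d=P(414,146,.006),P(420,311,.006),P(733,290,.006),P(722,131,.006)
yj=np.arctan2(*(b-c)[1::-1])-np.pi/2
for s in (("top",),("side",),("top","side")):
    R=lambda t:np.array([[np.cos(t),-np.sin(t)],[np.sin(t),np.cos(t)]])
    j0=b[:2]-R(yj)@[-.16,.23]
    print(s,"jig",np.r_[j0,yj].round(3),fit(JIG,[*j0,yj],s,fr))
    e=(P(560,173,.066)+P(571,215,.066))/2; f=(P(436,215,.066)+P(448,258,.066))/2; m=(e+f)/2
    print("carton",np.linalg.norm(e-f),fit(CART,[m[0],m[1],np.arctan2(*(f-e)[1::-1])],s,fr))
    e=(P(75,186,.014)+P(132,170,.014))/2; f=(P(108,324,.014)+P(170,307,.014))/2; m=(e+f)/2
    print("tray",np.linalg.norm(e-f),fit(TRAY,[m[0],m[1],np.arctan2(*(e-f)[1::-1])],s,fr))
for cm in("top","side"):
  for u in spot_point("fire_top",cm)[:1]:print(u)
print("button crop",P(692,166,.078))
E
```

```text
('top',) jig [ 0.623 -0.219  0.047] (array([ 0.6019, -0.2264,  0.2808]), np.float64(0.636))
carton 0.14113737721084127 (array([ 0.5388, -0.0906,  1.9484]), np.float64(0.897))
tray 0.16084418963204156 (array([0.5355, 0.3382, 0.228 ]), np.float64(0.438))
('side',) jig [ 0.623 -0.219  0.047] (array([ 0.6118, -0.2385,  0.286 ]), np.float64(0.635))
carton 0.14113737721084127 (array([ 0.5355, -0.0927,  2.0055]), np.float64(0.745))
tray 0.16084418963204156 (array([0.5308, 0.3366, 0.2429]), np.float64(0.645))
('top', 'side') jig [ 0.623 -0.219  0.047] (array([ 0.6131, -0.224 ,  0.3296]), np.float64(0.579))
carton 0.14113737721084127 (array([ 0.537 , -0.0916,  1.974 ]), np.float64(0.798))
tray 0.16084418963204156 (array([0.5331, 0.3371, 0.245 ]), np.float64(0.504))
{'uv': [336.3, 177.8], 'score': 0.51}
{'uv': [288.5, 139.7], 'score': 0.36}
button crop [ 0.59358762 -0.29309568  0.078     ]
```

```bash
sed -i 's/w\*12/w*3/; s/in(3.,1.5,.8)/in(1.5,.8)/' h.py
python3 - <<'E'
from h import *
fr={c:grab_frame(c) for c in("top","side")}
J=[0.623,-0.219,.047]
for s in (("top",),("side",),("top","side")):
    print(s,"plate",fit(JIG[:1],J,s,fr),"fence",fit([(0,.012,.008,.222,.018)],J,s,fr),"carton",fit(CART,[.5375,-.0915,1.96],s,fr),"tray",fit(TRAY,[.533,.337,1.8],s,fr))
    print("coder",fit([(-.072,.008,-.109,-.047,.07)],J,s,fr))
E
```

```text
('top',) plate (array([ 0.6235, -0.2221,  0.0329]), np.float64(0.557)) fence (array([ 0.5978, -0.2251, -0.0105]), np.float64(0.962)) carton (array([ 0.5388, -0.0904,  1.9463]), np.float64(0.896)) tray (array([0.5805, 0.2926, 1.8325]), np.float64(0.241))
coder (array([ 0.6226, -0.1997,  0.0248]), np.float64(0.882))
('side',) plate (array([ 0.6228, -0.2204,  0.0466]), np.float64(0.421)) fence (array([ 0.613 , -0.233 ,  0.0649]), np.float64(0.952)) carton (array([ 0.5356, -0.0926,  2.0027]), np.float64(0.747)) tray (array([0.5592, 0.3593, 1.797 ]), np.float64(0.151))
coder (array([ 0.5779, -0.2002,  0.3615]), np.float64(0.811))
('top', 'side') plate (array([ 0.623 , -0.2215,  0.0365]), np.float64(0.486)) fence (array([ 0.6114, -0.2222,  0.0293]), np.float64(0.818)) carton (array([ 0.537 , -0.0918,  1.9714]), np.float64(0.798)) tray (array([0.5749, 0.2996, 1.8163]), np.float64(0.301))
coder (array([ 0.5986, -0.1996,  0.0523]), np.float64(0.93))
```

{"op": "arm_command", "data": {
  "commands": [
    {"tx": 0, "ty": 0, "tz": -0.1, "twist": 0},
    {"tx": 0, "ty": 0, "tz": -0.2, "twist": 0},
    {"tx": 0, "ty": 0, "tz": -0.2, "twist": -0.05},
    {"tx": 0, "ty": 0, "tz": -0.2, "twist": -0.1},
    {"tx": 0, "ty": 0, "tz": -0.2, "twist": -0.1},
    {"tx": 0, "ty": 0, "tz": -0.2, "twist": -0.1},
    {"tx": 0, "ty": 0, "tz": -0.2, "twist": -0.1},
    {"tx": 0, "ty": 0, "tz": -0.2, "twist": -0.1}
  ],
  "claw": 1
}}

```text
t: 1.87
eef_pos: [0.1883, -0.6481, 0.2765]
ee_rot: [3.141, 0.0, -2.547]
force: [-0.1, 0.3, 0.6]
width: 0.0877
gripper_force: 0.0
```

```bash
cat >> h.py <<'E'
def go(x,y,z,psi,prev=None):
    if prev is None:
        s=get_state();prev=[*s["eef_pos"],s["ee_rot"][2]]
    X,Y,Z,p=prev;d=np.array([x-X,y-Y]);c,s_=np.cos(p),np.sin(p)
    t=(psi-p+np.pi)%(2*np.pi)-np.pi
    print("tx %.4f ty %.4f tz %.4f twist %.4f"%((c*d[0]+s_*d[1])/.25,(s_*d[0]-c*d[1])/.25,(Z-z)/.25,-t/np.pi))
    return [x,y,z,psi]
E
python3 - <<'E'
from h import *
a=go(.37,-.40,.25,-1.85)
a=go(.537,-.092,.18,-1.17,a)
a=go(.537,-.092,.033,-1.17,a)
E
```

```text
tx -1.1580 ty 0.4152 tz 0.1060 twist -0.2219
tx -1.3684 ty -0.3026 tz 0.2800 twist -0.2165
tx 0.0000 ty -0.0000 tz 0.5880 twist -0.0000
```

{"op": "arm_command", "data": {
  "commands": [
    {"tx": -0.15, "ty": 0.05, "tz": 0.1, "twist": -0.03},
    {"tx": -0.3, "ty": 0.1, "tz": 0.1, "twist": -0.06},
    {"tx": -0.45, "ty": 0.15, "tz": 0.1, "twist": -0.1},
    {"tx": -0.6, "ty": 0.2, "tz": 0.1, "twist": -0.13},
    {"tx": -0.75, "ty": 0.25, "tz": 0.1, "twist": -0.16},
    {"tx": -0.9, "ty": 0.3, "tz": 0.1, "twist": -0.19},
    {"tx": -1, "ty": 0.36, "tz": 0.1, "twist": -0.22},
    {"tx": -1, "ty": 0.36, "tz": 0.1, "twist": -0.22}
  ]
}}

```text
t: 2.53
eef_pos: [0.3466, -0.4296, 0.2521]
ee_rot: [-3.14, 0.001, -1.846]
force: [-0.4, 0.6, -0.7]
width: 0.0877
gripper_force: 0.0
```

```bash
python3 - <<'E'
from h import *
a=go(.46,-.24,.21,-1.5)
a=go(.537,-.092,.15,-1.17,a)
E
```

```text
tx -0.8533 ty -0.2306 tz 0.1683 twist -0.1101
tx -0.5687 ty -0.3491 tz 0.2400 twist -0.1050
```

{"op": "arm_command", "data": {
  "commands": [
    {"tx": -0.16, "ty": -0.04, "tz": 0.03, "twist": -0.03},
    {"tx": -0.32, "ty": -0.08, "tz": 0.06, "twist": -0.06},
    {"tx": -0.48, "ty": -0.12, "tz": 0.1, "twist": -0.09},
    {"tx": -0.64, "ty": -0.17, "tz": 0.14, "twist": -0.11},
    {"tx": -0.8, "ty": -0.21, "tz": 0.17, "twist": -0.11},
    {"tx": -0.85, "ty": -0.23, "tz": 0.17, "twist": -0.11},
    {"tx": -0.85, "ty": -0.23, "tz": 0.17, "twist": -0.11},
    {"tx": -0.85, "ty": -0.23, "tz": 0.17, "twist": -0.11}
  ]
}}

```text
t: 3.2
eef_pos: [0.4595, -0.2445, 0.209]
ee_rot: [3.141, -0.0, -1.507]
force: [0.1, -0.6, -0.4]
width: 0.0875
gripper_force: 0.0
```

{"op": "arm_command", "data": {
  "commands": [
    {"tx": -0.14, "ty": -0.09, "tz": 0.06, "twist": -0.03},
    {"tx": -0.28, "ty": -0.17, "tz": 0.12, "twist": -0.06},
    {"tx": -0.42, "ty": -0.26, "tz": 0.18, "twist": -0.09},
    {"tx": -0.57, "ty": -0.35, "tz": 0.24, "twist": -0.105},
    {"tx": -0.57, "ty": -0.35, "tz": 0.24, "twist": -0.105},
    {"tx": -0.57, "ty": -0.35, "tz": 0.24, "twist": -0.105},
    {"tx": -0.57, "ty": -0.35, "tz": 0.24, "twist": -0.105},
    {"tx": -0.57, "ty": -0.35, "tz": 0.24, "twist": -0.105}
  ]
}}

```text
t: 3.87
eef_pos: [0.5371, -0.0986, 0.1494]
ee_rot: [-3.141, -0.0, -1.18]
force: [-0.6, -0.8, 0.5]
width: 0.0875
gripper_force: 0.0
```

```bash
python3 - <<'E'
from h import *
save("side","s2.png",(150,60,390,260),2.6)
a=go(.537,-.092,.034,-1.17)
E
```

```text
tx -0.0251 ty -0.0100 tz 0.4622 twist -0.0032
```

View pics/s2.png

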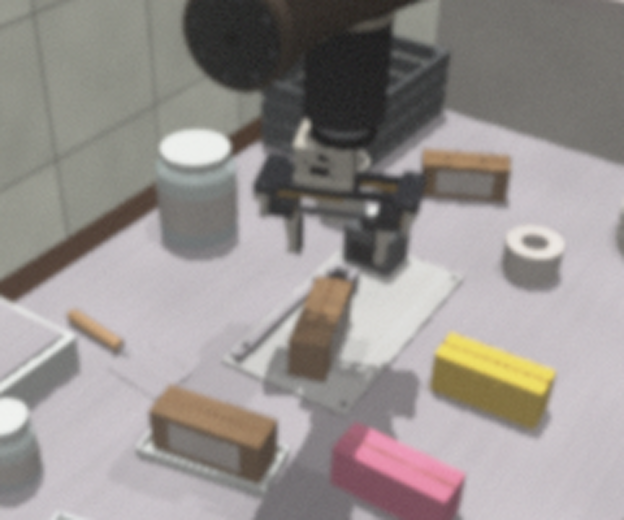

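The fingers straddle the jig carton, with its top at crop (322,300). The fence and coder are clear, so I descend and grip gently.

{"op": "arm_command", "data": {
  "commands": [
    {"tx": -0.025, "ty": -0.01, "tz": 0.1},
    {"tx": -0.025, "ty": -0.01, "tz": 0.2},
    {"tx": -0.025, "ty": -0.01, "tz": 0.3},
    {"tx": -0.025, "ty": -0.01, "tz": 0.4},
    {"tx": -0.025, "ty": -0.01, "tz": 0.46},
    {"tx": -0.025, "ty": -0.01, "tz": 0.46},
    {"tx": -0.025, "ty": -0.01, "tz": 0.46},
    {"tx": -0.025, "ty": -0.01, "tz": 0.46}
  ]
}}

```text
invalid input
```

{"op": "arm_command", "data": {
  "commands": [
    {"tx": 0},
    {"tx": 0},
    {"tx": 0},
    {"tx": 0},
    {"tx": 0},
    {"tx": 0},
    {"tx": 0},
    {"tx": 0}
  ],
  "claw": 0.4,
  "grip_force": 10
}}

```text
invalid input
```

```bash
python3 - <<'E'
from h import *
s=get_state();p=s["eef_pos"];yaw=s["ee_rot"][2];print(p,yaw,s["width"],s["gripper_force"])
J=np.array([.623,-.2215]);t=.042
R=np.array([[np.cos(t),-np.sin(t)],[np.sin(t),np.cos(t)]])
print("tcp in jig",R.T@(p[:2]-J))
print(fit(CART,[p[0],p[1],yaw+np.pi]), fit(CART,[p[0],p[1],yaw+np.pi],("side",)))
q=J+R@[-.032,.125]; go(*q,p[2],t-np.pi/2)
E
```

```text
[ 0.53707712 -0.09875336  0.14955955] -1.1802089203262829 0.08760449403764578 0.0
tcp in jig [-0.08069326  0.12624609]
(array([ 0.5351, -0.0914,  1.9739]), np.float64(0.68)) (array([ 0.5591, -0.1246,  1.5411]), np.float64(0.866))
tx 0.0720 ty -0.1807 tz 0.0003 twist 0.1110
```

All keys are needed in each row.

{"op": "arm_command", "data": {
  "commands": [
    {"tx": -0.025, "ty": -0.01, "tz": 0.1, "twist": 0},
    {"tx": -0.025, "ty": -0.01, "tz": 0.2, "twist": 0},
    {"tx": -0.025, "ty": -0.01, "tz": 0.3, "twist": 0},
    {"tx": -0.025, "ty": -0.01, "tz": 0.4, "twist": 0},
    {"tx": -0.025, "ty": -0.01, "tz": 0.46, "twist": 0},
    {"tx": -0.025, "ty": -0.01, "tz": 0.46, "twist": 0},
    {"tx": -0.025, "ty": -0.01, "tz": 0.46, "twist": 0},
    {"tx": -0.025, "ty": -0.01, "tz": 0.46, "twist": 0}
  ]
}}

```text
t: 4.73
eef_pos: [0.5382, -0.091, 0.0353]
ee_rot: [-3.14, -0.001, -1.178]
force: [0.4, -0.2, 0.4]
width: 0.0878
gripper_force: 0.0
```

{"op": "arm_command", "data": {
  "commands": [
    {"tx": 0, "ty": 0, "tz": 0, "twist": 0},
    {"tx": 0, "ty": 0, "tz": 0, "twist": 0},
    {"tx": 0, "ty": 0, "tz": 0, "twist": 0},
    {"tx": 0, "ty": 0, "tz": 0, "twist": 0},
    {"tx": 0, "ty": 0, "tz": 0, "twist": 0},
    {"tx": 0, "ty": 0, "tz": 0, "twist": 0},
    {"tx": 0, "ty": 0, "tz": 0, "twist": 0},
    {"tx": 0, "ty": 0, "tz": 0, "twist": 0}
  ],
  "claw": 0.4,
  "grip_force": 10
}}

```text
t: 5.4
eef_pos: [0.5375, -0.0907, 0.0343]
ee_rot: [-3.141, -0.0, -1.178]
force: [0.0, -0.8, 3.6]
width: 0.0501
gripper_force: 9.9
```

```bash
python3 - <<'E'
from h import *
s=get_state();p=s["eef_pos"];yaw=s["ee_rot"][2];print(p,yaw,s["width"],s["gripper_force"],s["force"])
J=np.array([.623,-.2215]);t=.042
R=np.array([[np.cos(t),-np.sin(t)],[np.sin(t),np.cos(t)]])
print("tcp in jig",R.T@(p[:2]-J))
q=J+R@[-.034,.126]; go(*q,p[2],t-np.pi/2)
E
```

```text
[ 0.537462   -0.0906711   0.03425651] -1.1778711240439588 0.05010749510597945 9.941906780004501 [ 1.82438245e-04 -7.62324532e-01  3.59380537e+00]
tcp in jig [-0.07996936  0.13430507]
tx 0.0944 ty -0.1613 tz 0.0000 twist 0.1117
```

{"op": "arm_command", "data": {
  "commands": [
    {"tx": 0.01, "ty": -0.02, "tz": -0.01, "twist": 0.03},
    {"tx": 0.03, "ty": -0.04, "tz": -0.01, "twist": 0.06},
    {"tx": 0.05, "ty": -0.07, "tz": -0.01, "twist": 0.09},
    {"tx": 0.07, "ty": -0.1, "tz": -0.01, "twist": 0.112},
    {"tx": 0.08, "ty": -0.13, "tz": -0.01, "twist": 0.112},
    {"tx": 0.095, "ty": -0.16, "tz": -0.005, "twist": 0.112},
    {"tx": 0.095, "ty": -0.16, "tz": 0, "twist": 0.112},
    {"tx": 0.095, "ty": -0.16, "tz": 0, "twist": 0.112}
  ]
}}

```text
t: 6.07
eef_pos: [0.5843, -0.0973, 0.0341]
ee_rot: [-3.141, -0.0, -1.528]
force: [0.5, 0.4, 1.6]
width: 0.0499
gripper_force: 10.0
```

```bash
python3 - <<'E'
from h import *
s=get_state();p=s["eef_pos"];yaw=s["ee_rot"][2];print(p,yaw,s["width"],s["force"])
save("top","t2.png",(220,140,360,240),5.5)
J=np.array([.623,-.2215]);t=.042
R=np.array([[np.cos(t),-np.sin(t)],[np.sin(t),np.cos(t)]])
print("tcp in jig",R.T@(p[:2]-J))
E
```

```text
[ 0.58427951 -0.09730205  0.03411064] -1.527827125428061 0.04993261495827169 [0.49900953 0.36346023 1.55346625]
tcp in jig [-0.03347156  0.1257142 ]
```

View pics/t2.png

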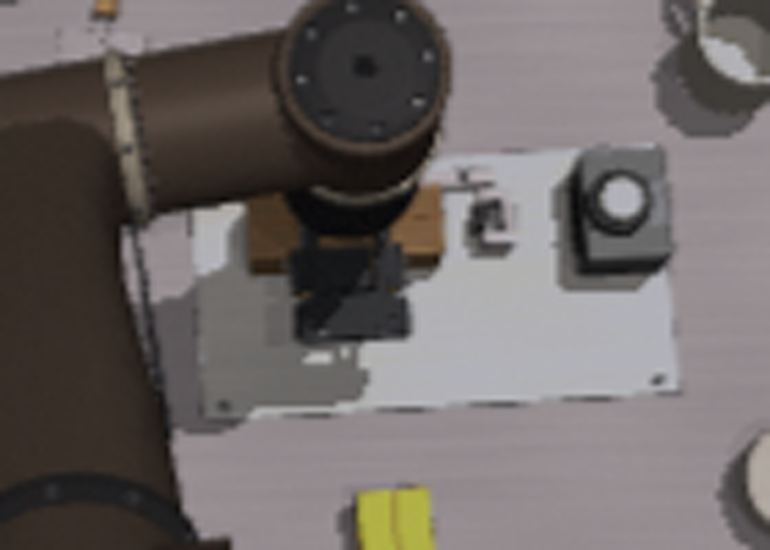

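The carton (crop centre about (345,225)) is now parallel to the fence and about 8 mm off it. Its end at col 443 is some 25 mm short of the stop cheeks (col ~470). I slide it toward the stop.

{"op": "arm_command", "data": {
  "commands": [
    {"tx": 0.015, "ty": 0, "tz": 0, "twist": 0},
    {"tx": 0.03, "ty": 0, "tz": 0, "twist": 0},
    {"tx": 0.04, "ty": 0, "tz": 0, "twist": 0},
    {"tx": 0.048, "ty": 0, "tz": 0, "twist": 0},
    {"tx": 0.056, "ty": 0, "tz": 0, "twist": 0},
    {"tx": 0.064, "ty": 0, "tz": 0, "twist": 0},
    {"tx": 0.072, "ty": 0, "tz": 0, "twist": 0},
    {"tx": 0.08, "ty": 0, "tz": 0, "twist": 0}
  ]
}}

```text
t: 6.78
eef_pos: [0.5842, -0.1176, 0.0341]
ee_rot: [-3.141, -0.0, -1.53]
force: [-0.7, 1.0, 1.2]
width: 0.0497
gripper_force: 10.0
```

{"op": "arm_command", "data": {
  "commands": [
    {"tx": 0.004, "ty": 0, "tz": 0, "twist": 0},
    {"tx": 0.008, "ty": 0, "tz": 0, "twist": 0},
    {"tx": 0.012, "ty": 0, "tz": 0, "twist": 0},
    {"tx": 0.016, "ty": 0, "tz": 0, "twist": 0},
    {"tx": 0.02, "ty": 0, "tz": 0, "twist": 0},
    {"tx": 0.024, "ty": 0, "tz": 0, "twist": 0},
    {"tx": 0.028, "ty": 0, "tz": 0, "twist": 0},
    {"tx": 0.032, "ty": 0, "tz": 0, "twist": 0}
  ]
}}

```text
t: 7.45
eef_pos: [0.5845, -0.1254, 0.0341]
ee_rot: [-3.141, 0.0, -1.53]
force: [-0.1, 1.3, 2.2]
width: 0.0503
gripper_force: 9.9
```

{"op": "arm_command", "data": {
  "commands": [
    {"tx": 0.004, "ty": 0, "tz": 0, "twist": 0},
    {"tx": 0.008, "ty": 0, "tz": 0, "twist": 0},
    {"tx": 0.012, "ty": 0, "tz": 0, "twist": 0},
    {"tx": 0.016, "ty": 0, "tz": 0, "twist": 0},
    {"tx": 0.02, "ty": 0, "tz": 0, "twist": 0},
    {"tx": 0.024, "ty": 0, "tz": 0, "twist": 0},
    {"tx": 0.028, "ty": 0, "tz": 0, "twist": 0},
    {"tx": 0.032, "ty": 0, "tz": 0, "twist": 0}
  ]
}}

```text
t: 8.12
eef_pos: [0.5845, -0.132, 0.0336]
ee_rot: [3.141, 0.002, -1.53]
force: [-1.2, 10.7, 0.3]
width: 0.0497
gripper_force: 10.0
```

Stop contact reads 10.7 N, so the carton is home. Next I open slightly and push with the -x finger toward the fence.

{"op": "arm_command", "data": {
  "commands": [
    {"tx": 0, "ty": 0, "tz": 0, "twist": 0},
    {"tx": 0, "ty": 0, "tz": 0, "twist": 0},
    {"tx": 0, "ty": 0, "tz": 0, "twist": 0},
    {"tx": 0, "ty": 0, "tz": 0, "twist": 0},
    {"tx": 0, "ty": -0.004, "tz": 0, "twist": 0},
    {"tx": 0, "ty": -0.008, "tz": 0, "twist": 0},
    {"tx": 0, "ty": -0.012, "tz": 0, "twist": 0},
    {"tx": 0, "ty": -0.016, "tz": 0, "twist": 0}
  ],
  "claw": 0.66
}}

```text
t: 8.78
eef_pos: [0.5888, -0.1332, 0.0341]
ee_rot: [3.141, -0.0, -1.53]
force: [-0.5, 0.6, 0.1]
width: 0.0579
gripper_force: 0.3
```

{"op": "arm_command", "data": {
  "commands": [
    {"tx": 0, "ty": -0.004, "tz": 0, "twist": 0},
    {"tx": 0, "ty": -0.008, "tz": 0, "twist": 0},
    {"tx": 0, "ty": -0.012, "tz": 0, "twist": 0},
    {"tx": 0, "ty": -0.016, "tz": 0, "twist": 0},
    {"tx": 0, "ty": -0.019, "tz": 0, "twist": 0},
    {"tx": 0, "ty": -0.022, "tz": 0, "twist": 0},
    {"tx": 0, "ty": -0.024, "tz": 0, "twist": 0},
    {"tx": 0, "ty": -0.024, "tz": 0, "twist": 0}
  ]
}}

```text
t: 9.45
eef_pos: [0.5949, -0.1329, 0.0341]
ee_rot: [-3.141, -0.0, -1.53]
force: [-0.6, 0.4, -0.9]
width: 0.0578
gripper_force: 0.1
```

{"op": "arm_command", "data": {
  "commands": [
    {"tx": 0, "ty": -0.002, "tz": 0, "twist": 0},
    {"tx": 0, "ty": -0.004, "tz": 0, "twist": 0},
    {"tx": 0, "ty": -0.006, "tz": 0, "twist": 0},
    {"tx": 0, "ty": -0.008, "tz": 0, "twist": 0},
    {"tx": 0, "ty": -0.01, "tz": 0, "twist": 0},
    {"tx": 0, "ty": -0.012, "tz": 0, "twist": 0},
    {"tx": 0, "ty": -0.014, "tz": 0, "twist": 0},
    {"tx": 0, "ty": -0.016, "tz": 0, "twist": 0}
  ]
}}

```text
t: 10.12
eef_pos: [0.5972, -0.1329, 0.0337]
ee_rot: [3.139, 0.0, -1.53]
force: [-6.2, -0.1, 3.4]
width: 0.0582
gripper_force: 3.3
```

{"op": "arm_command", "data": {
  "commands": [
    {"tx": 0, "ty": -0.001, "tz": 0, "twist": 0},
    {"tx": 0, "ty": -0.002, "tz": 0, "twist": 0},
    {"tx": 0, "ty": -0.003, "tz": 0, "twist": 0},
    {"tx": 0, "ty": -0.004, "tz": 0, "twist": 0},
    {"tx": 0, "ty": -0.005, "tz": 0, "twist": 0},
    {"tx": 0, "ty": -0.006, "tz": 0, "twist": 0},
    {"tx": 0, "ty": -0.006, "tz": 0, "twist": 0},
    {"tx": 0, "ty": -0.006, "tz": 0, "twist": 0}
  ]
}}

```text
t: 10.78
eef_pos: [0.5972, -0.133, 0.0334]
ee_rot: [3.136, 0.0, -1.531]
force: [-9.8, 0.7, 4.6]
width: 0.0579
gripper_force: 4.4
```

Flush on the fence at about 10 N. I back off, rise, close, and then give a gentle end push to be sure it is home.

{"op": "arm_command", "data": {
  "commands": [
    {"tx": 0, "ty": 0.012, "tz": 0, "twist": 0},
    {"tx": 0, "ty": 0.023, "tz": 0, "twist": 0},
    {"tx": 0, "ty": 0.023, "tz": 0, "twist": 0},
    {"tx": 0, "ty": 0.023, "tz": -0.1, "twist": 0},
    {"tx": 0, "ty": 0.023, "tz": -0.22, "twist": 0},
    {"tx": 0, "ty": 0.023, "tz": -0.34, "twist": 0},
    {"tx": -0.05, "ty": 0.023, "tz": -0.34, "twist": 0},
    {"tx": -0.15, "ty": 0.023, "tz": -0.34, "twist": 0}
  ]
}}

```text
t: 11.45
eef_pos: [0.5952, -0.0964, 0.1217]
ee_rot: [-3.136, 0.0, -1.532]
force: [-0.1, 1.2, -1.4]
width: 0.0578
gripper_force: 0.0
```

{"op": "arm_command", "data": {
  "commands": [
    {"tx": -0.1, "ty": 0, "tz": 0, "twist": 0},
    {"tx": -0.2, "ty": 0, "tz": 0, "twist": 0},
    {"tx": -0.26, "ty": 0, "tz": 0, "twist": 0},
    {"tx": -0.26, "ty": 0, "tz": 0, "twist": 0},
    {"tx": -0.26, "ty": 0, "tz": 0.1, "twist": 0},
    {"tx": -0.26, "ty": 0, "tz": 0.2, "twist": 0},
    {"tx": -0.26, "ty": 0, "tz": 0.28, "twist": 0},
    {"tx": -0.26, "ty": 0, "tz": 0.32, "twist": 0}
  ],
  "claw": 0
}}

```text
t: 12.12
eef_pos: [0.5894, -0.0309, 0.0367]
ee_rot: [3.139, -0.0, -1.53]
force: [-0.2, 1.2, -0.5]
width: 0.0098
gripper_force: 0.0
```

```bash
python3 - <<'E'
from h import *
s=get_state();p=s["eef_pos"];print(p,s["ee_rot"],s["width"],s["force"])
save("side","s3.png",(180,80,360,230),4.4)
J=np.array([.623,-.2215]);t=.042
R=np.array([[np.cos(t),-np.sin(t)],[np.sin(t),np.cos(t)]])
print("tcp in jig",R.T@(p[:2]-J))
E
```

```text
[ 0.58938241 -0.03090327  0.03672809] [ 3.13945256e+00 -2.05457174e-04 -1.53025140e+00] 0.00981313778834273 [-0.177982    1.19887499 -0.54920414]
tcp in jig [-0.02558523  0.19184018]
```

View pics/s3.png

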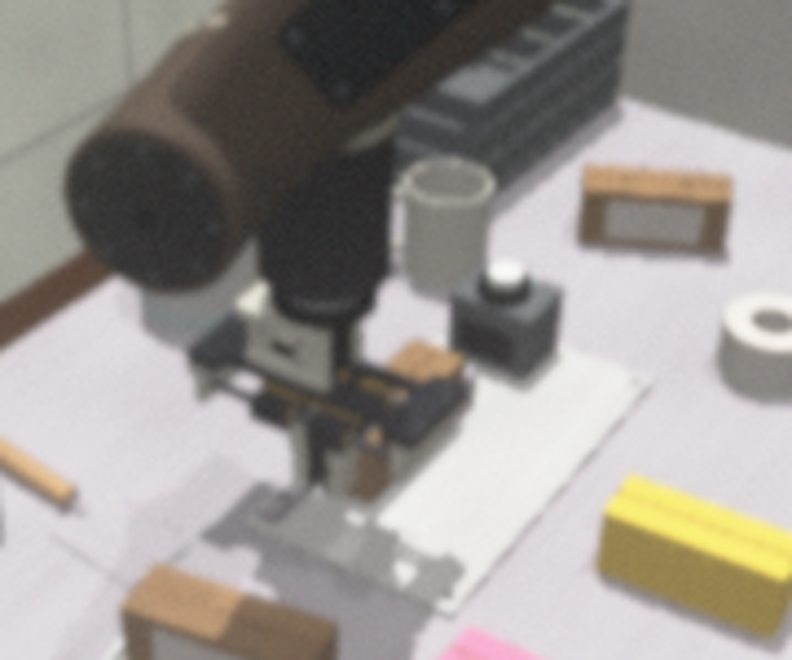

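The fingers (crop ~(320,460)) stand clear before the carton's near end, and the carton is against the fence and stop. I push gently along -y.

{"op": "arm_command", "data": {
  "commands": [
    {"tx": 0.008, "ty": 0, "tz": 0.01, "twist": 0},
    {"tx": 0.016, "ty": 0, "tz": 0.01, "twist": 0},
    {"tx": 0.024, "ty": 0, "tz": 0.01, "twist": 0},
    {"tx": 0.032, "ty": 0, "tz": 0.01, "twist": 0},
    {"tx": 0.04, "ty": 0, "tz": 0.01, "twist": 0},
    {"tx": 0.046, "ty": 0, "tz": 0.01, "twist": 0},
    {"tx": 0.052, "ty": 0, "tz": 0.01, "twist": 0},
    {"tx": 0.056, "ty": 0, "tz": 0.01, "twist": 0}
  ]
}}

```text
t: 12.83
eef_pos: [0.591, -0.0447, 0.0369]
ee_rot: [-3.141, 0.0, -1.53]
force: [-0.2, -0.7, -0.3]
width: 0.0003
gripper_force: 0.0
```

{"op": "arm_command", "data": {
  "commands": [
    {"tx": 0.003, "ty": 0, "tz": 0, "twist": 0},
    {"tx": 0.006, "ty": 0, "tz": 0, "twist": 0},
    {"tx": 0.009, "ty": 0, "tz": 0, "twist": 0},
    {"tx": 0.012, "ty": 0, "tz": 0, "twist": 0},
    {"tx": 0.015, "ty": 0, "tz": 0, "twist": 0},
    {"tx": 0.018, "ty": 0, "tz": 0, "twist": 0},
    {"tx": 0.021, "ty": 0, "tz": 0, "twist": 0},
    {"tx": 0.024, "ty": 0, "tz": 0, "twist": 0}
  ]
}}

```text
t: 13.5
eef_pos: [0.5912, -0.0492, 0.0366]
ee_rot: [-3.141, 0.002, -1.53]
force: [-3.8, 13.3, 2.8]
width: 0.0003
gripper_force: 6.8
```

The stop contact is 13 N and the carton is home. I retreat, rise, and move above the button.

{"op": "arm_command", "data": {
  "commands": [
    {"tx": -0.03, "ty": 0, "tz": 0, "twist": 0},
    {"tx": -0.06, "ty": 0, "tz": -0.04, "twist": 0},
    {"tx": -0.06, "ty": 0, "tz": -0.18, "twist": 0},
    {"tx": -0.06, "ty": 0, "tz": -0.32, "twist": 0},
    {"tx": -0.06, "ty": 0, "tz": -0.38, "twist": 0},
    {"tx": 0.1, "ty": 0, "tz": -0.38, "twist": 0},
    {"tx": 0.26, "ty": 0, "tz": -0.38, "twist": 0},
    {"tx": 0.42, "ty": 0, "tz": -0.38, "twist": 0}
  ]
}}

```text
t: 14.17
eef_pos: [0.596, -0.1556, 0.1334]
ee_rot: [-3.14, -0.0, -1.527]
force: [1.5, 0.4, -0.2]
width: 0.0004
gripper_force: 0.0
```

{"op": "arm_command", "data": {
  "commands": [
    {"tx": 0.15, "ty": 0, "tz": 0, "twist": 0},
    {"tx": 0.3, "ty": 0, "tz": 0, "twist": 0},
    {"tx": 0.45, "ty": 0, "tz": 0, "twist": 0},
    {"tx": 0.55, "ty": 0, "tz": 0, "twist": 0},
    {"tx": 0.57, "ty": 0, "tz": 0, "twist": 0},
    {"tx": 0.57, "ty": 0, "tz": 0, "twist": 0},
    {"tx": 0.57, "ty": 0, "tz": 0, "twist": 0},
    {"tx": 0.57, "ty": 0, "tz": 0, "twist": 0}
  ]
}}

```text
t: 14.83
eef_pos: [0.6014, -0.2966, 0.1319]
ee_rot: [-3.141, 0.0, -1.529]
force: [-0.3, 0.3, 0.2]
width: 0.0006
gripper_force: 0.0
```

```bash
python3 - <<'E'
from h import *
s=get_state();p=s["eef_pos"];print(p,s["ee_rot"],s["width"],s["force"])
im={c:grab_frame(c)[:,:,::-1] for c in("top","side")}
a=cv2.resize(im["top"][140:230,230:350],None,fx=4.5,fy=4.5);b=cv2.resize(im["side"][90:230,210:340],None,fx=4.,fy=4.)
h=max(a.shape[0],b.shape[0]);o=np.zeros((h,a.shape[1]+b.shape[1],3),np.uint8);o[:a.shape[0],:a.shape[1]]=a;o[:b.shape[0],a.shape[1]:]=b
o=cv2.resize(o,None,fx=.74,fy=.74,interpolation=cv2.INTER_AREA)
cv2.imwrite("pics/c4.png",o);print(o.shape)
fr={k:np.ascontiguousarray(v[:,:,::-1]) for k,v in im.items()}
J=np.array([.623,-.2215]);t=.042
R=np.array([[np.cos(t),-np.sin(t)],[np.sin(t),np.cos(t)]])
q=J+R@[-.025,.093];print(q)
for s in(("side",),("top",),("top","side")):print(fit(CART,[*q,t+np.pi/2],s,fr))
b=J+R@[-.032,-.078];print("btn",b);go(b[0],-.298,p[2],-1.53)
E
```

```text
[ 0.60138115 -0.29664023  0.13193532] [-3.14148047e+00  3.42015698e-05 -1.52896961e+00] 0.0006128178791324781 [-0.29094673  0.29308696  0.22393265]
(414, 784, 3)
[ 0.5941172  -0.12963171]
(array([ 0.5927, -0.1308,  1.5839]), np.float64(0.587))
(array([ 0.6574, -0.1231,  1.3849]), np.float64(0.766))
(array([ 0.5943, -0.1375,  1.4117]), np.float64(0.435))
btn [ 0.59430326 -0.30077482]
tx 0.0052 ty 0.0293 tz 0.0002 twist 0.0006
```

View pics/c4.png

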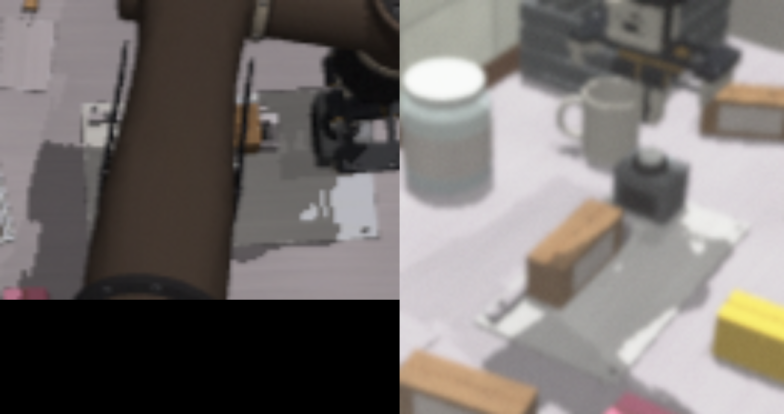

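In the side view the carton lies along the fence, with its end at the stop before the coder (crop ~(575,250)). Now I press the button.

{"op": "arm_command", "data": {
  "commands": [
    {"tx": 0.008, "ty": 0.026, "tz": 0, "twist": 0},
    {"tx": 0.008, "ty": 0.026, "tz": 0.04, "twist": 0},
    {"tx": 0.008, "ty": 0.026, "tz": 0.08, "twist": 0},
    {"tx": 0.008, "ty": 0.026, "tz": 0.12, "twist": 0},
    {"tx": 0.008, "ty": 0.026, "tz": 0.14, "twist": 0},
    {"tx": 0.008, "ty": 0.026, "tz": 0.16, "twist": 0},
    {"tx": 0.008, "ty": 0.026, "tz": 0.17, "twist": 0},
    {"tx": 0.008, "ty": 0.026, "tz": 0.18, "twist": 0}
  ]
}}

```text
t: 15.6
eef_pos: [0.5944, -0.3, 0.0863]
ee_rot: [3.14, 0.0, -1.53]
force: [-3.2, 1.8, 7.5]
width: 0.0004
gripper_force: 3.9
```

{"op": "arm_command", "data": {
  "commands": [
    {"tx": 0, "ty": 0, "tz": 0.005, "twist": 0},
    {"tx": 0, "ty": 0, "tz": 0.01, "twist": 0},
    {"tx": 0, "ty": 0, "tz": 0.015, "twist": 0},
    {"tx": 0, "ty": 0, "tz": 0.018, "twist": 0},
    {"tx": 0, "ty": 0, "tz": 0.021, "twist": 0},
    {"tx": 0, "ty": 0, "tz": 0.024, "twist": 0},
    {"tx": 0, "ty": 0, "tz": 0.024, "twist": 0},
    {"tx": 0, "ty": 0, "tz": 0.024, "twist": 0}
  ]
}}

```text
t: 16.27
eef_pos: [0.5947, -0.3002, 0.0857]
ee_rot: [-3.14, -0.002, -1.529]
force: [-13.6, 9.9, 33.8]
width: 0.0002
gripper_force: 17.0
```

The button bottomed out at z=0.086. I lift, then return to grasp the carton.

{"op": "arm_command", "data": {
  "commands": [
    {"tx": 0, "ty": 0, "tz": -0.03, "twist": 0},
    {"tx": 0, "ty": 0, "tz": -0.1, "twist": 0},
    {"tx": 0, "ty": 0, "tz": -0.2, "twist": 0},
    {"tx": 0, "ty": 0, "tz": -0.24, "twist": 0},
    {"tx": -0.15, "ty": 0, "tz": -0.24, "twist": 0},
    {"tx": -0.3, "ty": 0, "tz": -0.24, "twist": 0},
    {"tx": -0.45, "ty": 0, "tz": -0.24, "twist": 0},
    {"tx": -0.6, "ty": 0, "tz": -0.24, "twist": 0}
  ]
}}

```text
t: 16.93
eef_pos: [0.5888, -0.149, 0.1407]
ee_rot: [-3.14, 0.0, -1.531]
force: [1.1, 0.0, 0.4]
width: 0.0005
gripper_force: 0.0
```

{"op": "arm_command", "data": {
  "commands": [
    {"tx": -0.08, "ty": -0.02, "tz": 0, "twist": 0},
    {"tx": -0.08, "ty": -0.02, "tz": 0, "twist": 0},
    {"tx": -0.08, "ty": -0.02, "tz": 0, "twist": 0},
    {"tx": -0.08, "ty": -0.02, "tz": 0, "twist": 0},
    {"tx": -0.08, "ty": -0.02, "tz": 0, "twist": 0},
    {"tx": -0.08, "ty": -0.02, "tz": 0, "twist": 0},
    {"tx": -0.08, "ty": -0.02, "tz": 0, "twist": 0},
    {"tx": -0.08, "ty": -0.02, "tz": 0, "twist": 0}
  ],
  "claw": 1
}}

```text
t: 17.6
eef_pos: [0.5928, -0.1308, 0.1404]
ee_rot: [3.141, -0.0, -1.531]
force: [-0.2, -0.2, 0.0]
width: 0.0482
gripper_force: 0.0
```

```bash
python3 - <<'E'
from h import *
s=get_state();print(s["eef_pos"],s["ee_rot"],s["width"],s["force"])
go(.593,-.130,.034,-1.53)
E
```

```text
[ 0.59279941 -0.13075669  0.1404111 ] [ 3.14140111e+00 -2.73814262e-05 -1.53106223e+00] 0.048177090359376305 [-0.22599773 -0.18270873  0.00485442]
tx -0.0030 ty -0.0009 tz 0.4256 twist -0.0003
```

{"op": "arm_command", "data": {
  "commands": [
    {"tx": 0, "ty": 0, "tz": 0, "twist": 0},
    {"tx": 0, "ty": 0, "tz": 0, "twist": 0},
    {"tx": 0, "ty": 0, "tz": 0, "twist": 0},
    {"tx": 0, "ty": 0, "tz": 0, "twist": 0},
    {"tx": 0, "ty": 0, "tz": 0, "twist": 0},
    {"tx": 0, "ty": 0, "tz": 0, "twist": 0},
    {"tx": 0, "ty": 0, "tz": 0.04, "twist": 0},
    {"tx": 0, "ty": 0, "tz": 0.12, "twist": 0}
  ]
}}

```text
t: 18.27
eef_pos: [0.5947, -0.1299, 0.1122]
ee_rot: [-3.137, -0.0, -1.529]
force: [0.2, -0.0, 0.4]
width: 0.0872
gripper_force: 0.0
```

{"op": "arm_command", "data": {
  "commands": [
    {"tx": 0, "ty": 0, "tz": 0.08, "twist": 0},
    {"tx": 0, "ty": 0, "tz": 0.16, "twist": 0},
    {"tx": 0, "ty": 0, "tz": 0.24, "twist": 0},
    {"tx": 0, "ty": 0, "tz": 0.28, "twist": 0},
    {"tx": 0, "ty": 0, "tz": 0.305, "twist": 0},
    {"tx": 0, "ty": 0, "tz": 0.305, "twist": 0},
    {"tx": 0, "ty": 0, "tz": 0.305, "twist": 0},
    {"tx": 0, "ty": 0, "tz": 0.305, "twist": 0}
  ]
}}

```text
t: 18.93
eef_pos: [0.5938, -0.13, 0.0354]
ee_rot: [-3.14, -0.0, -1.53]
force: [-0.2, 0.2, -0.3]
width: 0.0875
gripper_force: 0.0
```

{"op": "arm_command", "data": {
  "commands": [
    {"tx": 0, "ty": 0, "tz": 0, "twist": 0},
    {"tx": 0, "ty": 0, "tz": 0, "twist": 0},
    {"tx": 0, "ty": 0, "tz": 0, "twist": 0},
    {"tx": 0, "ty": 0, "tz": 0, "twist": 0},
    {"tx": 0, "ty": 0, "tz": 0, "twist": 0},
    {"tx": 0, "ty": 0, "tz": 0, "twist": 0},
    {"tx": 0, "ty": 0, "tz": 0, "twist": 0},
    {"tx": 0, "ty": 0, "tz": 0, "twist": 0}
  ],
  "claw": 0.4,
  "grip_force": 20
}}

```text
t: 19.6
eef_pos: [0.5929, -0.13, 0.0344]
ee_rot: [-3.142, -0.0, -1.53]
force: [0.0, 0.5, 2.3]
width: 0.0496
gripper_force: 20.0
```

{"op": "arm_command", "data": {
  "commands": [
    {"tx": 0, "ty": 0, "tz": -0.04, "twist": 0},
    {"tx": 0, "ty": 0, "tz": -0.12, "twist": 0},
    {"tx": 0, "ty": 0, "tz": -0.24, "twist": 0},
    {"tx": 0, "ty": 0, "tz": -0.36, "twist": 0},
    {"tx": 0, "ty": 0, "tz": -0.46, "twist": 0},
    {"tx": -0.08, "ty": 0.02, "tz": -0.48, "twist": 0},
    {"tx": -0.2, "ty": 0.04, "tz": -0.48, "twist": 0},
    {"tx": -0.32, "ty": 0.06, "tz": -0.48, "twist": 0}
  ]
}}

```text
t: 20.27
eef_pos: [0.5744, -0.0504, 0.1556]
ee_rot: [-3.14, 0.0, -1.532]
force: [0.8, 0.0, -2.2]
width: 0.0501
gripper_force: 20.0
```

{"op": "arm_command", "data": {
  "commands": [
    {"tx": -0.12, "ty": 0, "tz": 0, "twist": 0.02},
    {"tx": -0.24, "ty": 0.02, "tz": 0, "twist": 0.05},
    {"tx": -0.36, "ty": 0.05, "tz": 0, "twist": 0.08},
    {"tx": -0.48, "ty": 0.08, "tz": 0, "twist": 0.11},
    {"tx": -0.6, "ty": 0.1, "tz": 0, "twist": 0.14},
    {"tx": -0.72, "ty": 0.1, "tz": 0, "twist": 0.17},
    {"tx": -0.84, "ty": 0.1, "tz": 0, "twist": 0.2},
    {"tx": -0.96, "ty": 0.1, "tz": 0, "twist": 0.23}
  ]
}}

```text
t: 20.93
eef_pos: [0.5393, 0.1895, 0.155]
ee_rot: [3.142, 0.0, -2.257]
force: [0.6, -0.4, -0.9]
width: 0.0503
gripper_force: 20.0
```

```bash
python3 - <<'E'
from h import *
s=get_state();print(s["eef_pos"],s["ee_rot"],s["width"],s["force"])
a=go(.5335,.3374,s["eef_pos"][2],.236-np.pi)
E
```

```text
[0.53925061 0.18950733 0.15501482] [ 3.14153275e+00  3.03143790e-04 -2.25694526e+00] 0.05027454394049147 [ 0.58659915 -0.42839067 -0.88782072]
tx -0.4431 ty 0.3926 tz 0.0000 twist 0.2065
```

{"op": "arm_command", "data": {
  "commands": [
    {"tx": -0.08, "ty": 0.07, "tz": 0, "twist": 0.03},
    {"tx": -0.17, "ty": 0.15, "tz": 0, "twist": 0.07},
    {"tx": -0.26, "ty": 0.23, "tz": 0, "twist": 0.1},
    {"tx": -0.35, "ty": 0.31, "tz": 0, "twist": 0.14},
    {"tx": -0.44, "ty": 0.39, "tz": 0, "twist": 0.17},
    {"tx": -0.443, "ty": 0.393, "tz": 0, "twist": 0.206},
    {"tx": -0.443, "ty": 0.393, "tz": 0, "twist": 0.206},
    {"tx": -0.443, "ty": 0.393, "tz": 0, "twist": 0.206}
  ]
}}

```text
t: 21.6
eef_pos: [0.5329, 0.3358, 0.1543]
ee_rot: [-3.141, -0.001, -2.896]
force: [-0.4, -0.3, -1.0]
width: 0.0501
gripper_force: 20.0
```

{"op": "arm_command", "data": {
  "commands": [
    {"tx": 0, "ty": 0, "tz": 0.1, "twist": 0},
    {"tx": 0, "ty": 0, "tz": 0.2, "twist": 0},
    {"tx": 0, "ty": 0, "tz": 0.3, "twist": 0},
    {"tx": 0, "ty": 0, "tz": 0.36, "twist": 0},
    {"tx": 0, "ty": 0, "tz": 0.4, "twist": 0},
    {"tx": 0, "ty": 0, "tz": 0.4, "twist": 0},
    {"tx": 0, "ty": 0, "tz": 0.4, "twist": 0},
    {"tx": 0, "ty": 0, "tz": 0.4, "twist": 0}
  ]
}}

```text
t: 22.27
eef_pos: [0.5342, 0.3363, 0.0557]
ee_rot: [3.141, 0.002, -2.899]
force: [0.5, 0.3, -1.2]
width: 0.0501
gripper_force: 20.0
```

```bash
python3 - <<'E'
from h import *
s=get_state();p=s["eef_pos"];print(p,s["ee_rot"],s["width"],s["force"])
im=[cv2.resize(grab_frame(c)[r:r+90,k:k+100],(395,356),interpolation=cv2.INTER_CUBIC) for c,k,r in(("top",125,155),("side",140,215))]
cv2.imwrite("pics/c5.png",np.hstack(im)[:,:,::-1])
t=.236;R=np.array([[np.cos(t),-np.sin(t)],[np.sin(t),np.cos(t)]])
for c,k,r in(("top",125,155),("side",140,215)):
    # predicted crop pixels: carton bottom corners at present and tray hollow's rim
    for n,hx,hy,z in(("cartbottom",.07,.025,p[2]-.028),("hollow",.077,.032,.014)):
        o=p[:2] if n[0]=="c" else np.array([.5335,.3374])
        print(c,n,[((proj(c,[*(o+R@[a*hx,b*hy]),z])-[k,r])*3.95).round().astype(int).tolist() for a,b in((1,1),(1,-1),(-1,-1),(-1,1))])
E
```

```text
[0.53418539 0.33627528 0.05573009] [ 3.14075251e+00  1.76651650e-03 -2.89876425e+00] 0.05007062183698048 [ 0.48558919  0.2979325  -1.21154512]
top cartbottom [[147, 105], [195, 93], [226, 226], [176, 238]]
top hollow [[140, 104], [202, 88], [235, 233], [173, 249]]
side cartbottom [[85, 217], [124, 164], [304, 225], [270, 282]]
side hollow [[73, 236], [123, 169], [319, 234], [276, 308]]
```

View pics/c5.png

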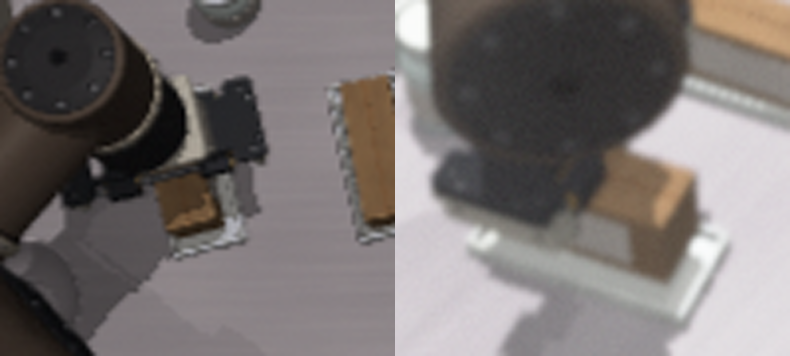

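The carton (side crop corner ~(672,283)) hangs just above the tray hollow (near corner ~(685,318)). It is centred within a few mm and parallel. I lower it slowly.

{"op": "arm_command", "data": {
  "commands": [
    {"tx": 0, "ty": 0, "tz": 0.03, "twist": 0},
    {"tx": 0, "ty": 0, "tz": 0.055, "twist": 0},
    {"tx": 0, "ty": 0, "tz": 0.07, "twist": 0},
    {"tx": 0, "ty": 0, "tz": 0.08, "twist": 0},
    {"tx": 0, "ty": 0, "tz": 0.085, "twist": 0},
    {"tx": 0, "ty": 0, "tz": 0.088, "twist": 0},
    {"tx": 0, "ty": 0, "tz": 0.09, "twist": 0},
    {"tx": 0, "ty": 0, "tz": 0.09, "twist": 0}
  ]
}}

```text
t: 23.03
eef_pos: [0.5335, 0.3359, 0.0332]
ee_rot: [-3.141, 0.0, -2.899]
force: [-4.8, -3.2, 10.9]
width: 0.0498
gripper_force: 20.0
```

Floor contact is at the expected height. I release and lift.

{"op": "arm_command", "data": {
  "commands": [
    {"tx": 0, "ty": 0, "tz": -0.003, "twist": 0},
    {"tx": 0, "ty": 0, "tz": -0.003, "twist": 0},
    {"tx": 0, "ty": 0, "tz": -0.003, "twist": 0},
    {"tx": 0, "ty": 0, "tz": -0.003, "twist": 0},
    {"tx": 0, "ty": 0, "tz": -0.003, "twist": 0},
    {"tx": 0, "ty": 0, "tz": -0.003, "twist": 0},
    {"tx": 0, "ty": 0, "tz": -0.003, "twist": 0},
    {"tx": 0, "ty": 0, "tz": -0.003, "twist": 0}
  ],
  "claw": 0.85
}}

```text
t: 23.7
eef_pos: [0.5333, 0.336, 0.0325]
ee_rot: [-3.142, -0.0, -2.9]
force: [-0.6, 0.2, 0.1]
width: 0.0747
gripper_force: 0.0
```

{"op": "arm_command", "data": {
  "commands": [
    {"tx": 0, "ty": 0, "tz": -0.05, "twist": 0},
    {"tx": 0, "ty": 0, "tz": -0.15, "twist": 0},
    {"tx": 0, "ty": 0, "tz": -0.28, "twist": 0},
    {"tx": 0, "ty": 0, "tz": -0.42, "twist": 0},
    {"tx": 0, "ty": 0, "tz": -0.55, "twist": 0},
    {"tx": 0, "ty": 0, "tz": -0.6, "twist": 0},
    {"tx": 0, "ty": 0, "tz": -0.6, "twist": 0},
    {"tx": 0, "ty": 0, "tz": -0.6, "twist": 0}
  ]
}}

```text
t: 24.37
eef_pos: [0.5335, 0.3363, 0.1835]
ee_rot: [3.14, 0.002, -2.9]
force: [-0.4, 0.3, -0.1]
width: 0.0745
gripper_force: 0.0
```

```bash
python3 - <<'E'
from h import *
s=get_state();print(s["eef_pos"],s["width"],s["force"])
save("side","s6.png",(120,140,320,300),3.8)
print(fit([(-.07,.07,-.025,.025,.065)],[.5335,.336,.242],("side",)))
E
```

```text
[0.5334817  0.3362942  0.18347582] 0.07451696299316626 [-0.43058834  0.30784382 -0.13267541]
(array([0.5299, 0.3378, 0.2458]), np.float64(0.742))
```

View pics/s6.png

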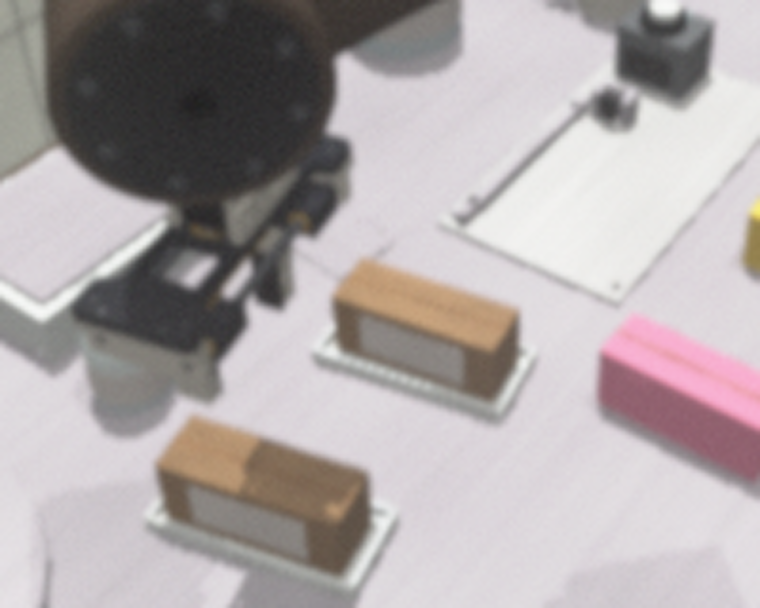

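The carton sits upright in the tray (crop ~(265,495)), within about 2 mm of centre by the side-view fits. The button is up, the gripper is clear, and the other goods show no sign of having moved.

```bash
python3 -c "
from station import job_done
print(job_done())"
```

```text
the job is handed in; nothing more can be done
None
```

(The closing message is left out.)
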